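# Load a sample vial into the changer and index it one click

## Robot

A 6-joint arm with a two-finger parallel gripper is mounted at the origin on the work surface. World frame = base frame: x ahead of the robot, y to its left, z up, the work surface at z = 0. Lengths are in m, angles in rad, forces in N, time in s.
With the tool pointing down it reaches from about 0.35 to 0.775 m from the base axis. Payload 5.5 kg.
Tool frame: the origin (TCP) lies at the very end of the fingers, on their centre line; the grasp point (between the pads) lies 19 mm behind it (env.grip_depth is the distance from the TCP to the grasp point, in m); z points along the fingers, y is the direction in which the jaws open and shut (so a half turn about z gives the same grasp; the last joint's range is limited). The gripper opens to 85 mm and grips with 20 to 120 N. Pads are 22 mm wide; open, the fingers measure 114 mm over their backs; the gripper's body (76 mm by 85 mm) begins 54 mm behind the grasp point. The pads swing forward as they close: fully open they stand 13 mm farther back than shut.
Start: joints at [-1.395, 0.313, 0.046, 1.304, 0, 1.431], TCP at [0.179, -0.547, 0.204] pointing down, gripper open.
Joint ranges: [-2.76, 2.76], [-0.86, 1.69], [-1.03, 1.26], [-2.2, 2.34], [-1.47, 1.5], [-3.14, 3.14]. Speed limits (rad/s): [2.57, 2.57, 3.14, 3.14, 3.14, 3.14].

## Interface

Orientations are given as a unit quaternion [w, x, y, z].
In Python, from workcell import env gives the robot as it stands.
- The arm moves only by the tool step_arm, never from a script. Its argument "series" is a list of rows, each a list of 3 entries, a list of its own where there are three numbers: the shift along the world's x, y, z in cm, then the turn about the world's z in rad, then the closure in counts, from 0 (fully open) to 255 (shut). A call has 1 to 5 rows; each row is the pose to reach, as a shift and turn from the pose measured when the call began; what a row does not reach only later rows make up. A row lasts 1/8 s, in which the tool goes at most 62.5 mm and 10.7 degrees, less where a joint would pass 70% of its speed; a pose out of reach is approached as far as the arm can. A call with a gripper value outside its range is refused whole. The fingers move at their own pace and stop on an object; "newtons" is the grip in N (left out, the last holds). Time passes only in rows, so rows that repeat a pose let the fingers close. It gives the time, the measured TCP pose, the force and the opening at its end, in the units of the state.
- env.get_state(): the state, without advancing time (a new reading comes with each control period).
- env.read_camera(name): name is "side" or "top"; returns a dict with "frame" (384x512x3 uint8, red, green, blue), "vertical_fov" (degrees; the focal length in pixels is half the picture's height over the tangent of half this angle, whatever the lens; pixels are square), "cx", "cy" (the principal point, pixels), "dist_coeffs" ([k1, k2, p1, p2, k3] as OpenCV has them; the pictures are not rectified), "camera_from_world" (4x4, takes a point from world to camera coordinates). Camera axes: x right, y down, z forward; pixel columns grow to the right and rows downward; lengths in m; the calibration is good to about 2 mm. A picture is of the moment at which its call begins. There is no depth.
- env.hand_in(): hands the job in, once; it reports no verdict.
The state is a dict: "clock": time; "joint_pos": joint angles; "qvel": joint speeds; "tau": joint torques, N m; "tcp_pos": TCP position; "orientation": TCP orientation; "wrist_force": force on the tool from outside, world axes, zero at the start; "ft_torque": the same for the moment, N m; "finger_gap": finger opening in m.
Only numpy, scipy, OpenCV 4.12 (cv2) and the standard library are available. Lean on these libraries where they do the work, as an engineer would, in place of code of your own. Each camera call takes 0.05 s, during which the arm holds its last target.

## Task

Take the red-capped sample vial from the yellow rack and press it gently, fully home, into the one empty cup of the sample changer, which stands at the orange load mark; that cup has play and sits a little off its nominal place, so feel for its mouth. Only then turn the changer's wheel one click clockwise (seen from above), just as far as the next rest position, and let go. It is glass: never force vial or wheel, and leave the other vials, the brown bottle and the white jar as they are.

Things in the scene. Friction and masses are not known exactly. Their poses are not given: they have to be found in the camera images.
- vial_mid (a point): Centre (half-way up) of the loose red-capped glass vial: a cylinder 24 mm in diameter and 85 mm tall, about 50 g (the top 23 mm is the red cap, same diameter), z along its axis, upwards. Its foot has a 1.5 mm chamfer. It stands in one of the rack's three wells, its foot 6 mm above the table, with 22 mm of it inside the rack. When home in the cup this point is 46.5 mm above pocket.
- spare_a_mid (a point): Centre of a spare vial, same size, white cap, in another well of the rack. Leave alone.
- spare_b_mid (a point): Centre of the second spare vial, same size, white cap, in another well of the rack. Leave alone.
- rack: Fixed yellow rack 50 x 160 x 28 mm (x, y, z of its own frame), origin at the centre of its underside. Three wells in a row along its y axis at -50, 0 and +50 mm, each 27 mm wide and 22 mm deep.
- sampler: The sample changer's fixed white base, 250 x 250 x 40 mm, origin at the centre of its underside, with a grey control box 55 mm high along its +x side; the orange load mark sticks out of its -x side. It carries the round metal wheel (270 mm in diameter, top face 60 mm above the table, axis vertical through the base's origin).
- hub (a point): Centre of the wheel's top face (60 mm above the table), on the wheel's axis. Its axes turn with the wheel; at wheel angle 0 they are those of the base. A hub cap of radius 30 mm rises 20 mm above the wheel here. Five other cups with fixed white-capped vials (tops 89 mm above the wheel's face) stand at radius 80 mm, every 60 degrees.
- pocket (a point): Nominal place of the empty black cup: on the wheel's top face, 80 mm from the axis in the wheel's -x direction; turns with the wheel. The cup is NOT exactly here: it has play. At the start its centre lies 5 to 8 mm radially outward of this point and up to 10 mm to either side along the tangent (not measured, but to be seen or felt). It shifts only if pushed sideways with over about 9 N.
- mouth (a point): Nominal centre of the empty cup's mouth, 30 mm straight above pocket (same play). Cup: outer diameter 39 mm, height 30 mm, bore 27 mm wide and 26 mm deep, hard floor 4 mm above the wheel's face. A spring clip in the bore pinches the vial from about half depth on, so it does not drop home by its weight: push with about 3 to 8 N until it stops on the floor.
- post (a point): Mid-height of the wheel's upright turning post: steel with an orange tip, 14 mm in diameter, 80 mm tall above the wheel's face (this point is 40 mm above it), at radius 118 mm, 30 degrees from the empty cup on its anticlockwise side (seen from above), so that it leads past the front of the load mark when the wheel is turned. It can be pushed along its circle or pinched.
- wheel (a joint): Angle of the wheel, rad, growing clockwise seen from above; 0 at the start. Sprung rest positions (clicks) at 0, 1.047 and 2.094; the next one is 1.047. Pushing the post takes up to about 9 N, most at a quarter of the way; past half-way (about 0.55) the wheel swings into the next click by itself and stays. It cannot turn back below 0.
- amber: Loose brown glass bottle, 60 mm in diameter, 120 mm tall, origin at the centre of its underside. Leave alone.
- jar: Loose white jar with blue lid, 64 mm in diameter, 80 mm tall, origin at the centre of its underside. Leave alone.
Mind the look-alikes: they are no part of the job. What is shaped like the part that bears vial_mid but black, green or pink is not meant.

How it is judged:
On the way, in this order (a step that is already met when the one before it is completed fails the run):
1. the vial is fully home in the empty cup, upright, with the wheel still at its first click (horizontal distance between vial_mid and pocket below 0.0165 m and z of vial_mid in the frame of pocket between 0.043 and 0.0488 m and angle between vial_mid's own z axis and vertical below 0.08 rad and value of joint wheel below 0.1 rad), for 0.2 s.
2. the wheel has been turned one click clockwise with the vial still home (horizontal distance between vial_mid and pocket below 0.0165 m and z of vial_mid in the frame of pocket between 0.043 and 0.0488 m and angle between vial_mid's own z axis and vertical below 0.08 rad and value of joint wheel between 0.967 and 1.127 rad), for 0.2 s.
At the end, for the whole second after the job is handed in: The red-capped vial stands fully home in the cup (its centre 43 to 48.8 mm above pocket and within 16.5 mm of it sideways, tilted less than 0.08 rad), the wheel rests at the next click (1.047 rad, within 0.08), everything released (all of step 2 and velocity of joint wheel below 0.05 rad/s); the robot touches nothing.
It fails at once if the wheel is turned (beyond 0.35 rad) while the vial is not home (value of joint wheel above 0.35 rad and not (horizontal distance between vial_mid and pocket below 0.0165 m and z of vial_mid in the frame of pocket between 0.043 and 0.0488 m and angle between vial_mid's own z axis and vertical below 0.08 rad)).
It fails at once if the wheel is turned beyond the next click (past 1.4 rad) (value of joint wheel above 1.4 rad).
It fails at once if the vial is forced against the changer with more than 22 N (contact force between vial and sampler above 22 N).
It fails at once if the robot presses on the changer with more than 25 N (contact force between any of the fingers, the arm and sampler above 25 N).
It fails at once if a spare vial, the brown bottle or the white jar is moved by more than 15 mm (distance of any of spare_a_mid, spare_b_mid, amber, jar from where it was at the start of the episode above 0.015 m).
It also fails if it takes over 61 s, if anything falls off the work surface, if the arm or the gripper's body presses on something with over 40 N, if the wrist force passes 120 N, or if a joint passes its speed limit or range.

## Working session

There is one attempt and no reset: what is moved stays moved. The work goes in short steps, Python scripts to look and compute and a tool call to move; the robot and the scene stay as the last step left them, time stands still between calls to the robot, and variables do not carry over. Pictures are saved under pics/ and viewed, and the job is handed in when it is done.

Besides the shell and the picture viewer there is one more tool, called after "Request:" in YAML: its name, and indented under it one key for each argument. step_arm: Moves the arm, as the interface text tells. Its arguments: {"type":"object","properties":{"series":{"type":"array"},"newtons":{"type":"number"}},"required":["series"]}

```bash
mkdir -p pics; ls; cat > h.py <<'E'
import numpy as np, cv2
from workcell import env
def cam(name, save=None):
    c=env.read_camera(name)
    if save: cv2.imwrite('pics/'+save, c['frame'][:,:,::-1])
    return c
def K(c):
    f=c['frame'].shape[0]/2/np.tan(np.radians(c['vertical_fov'])/2)
    return np.array([[f,0,c['cx']],[0,f,c['cy']],[0,0,1.]])
def ray(c,uv):
    p=cv2.undistortPoints(np.array([[uv]],float),K(c),np.array(c['dist_coeffs'],float))[0,0]
    T=np.array(c['camera_from_world']);R=T[:3,:3];o=-R.T@T[:3,3]
    d=R.T@np.array([p[0],p[1],1]);return o,d/np.linalg.norm(d)
def onz(c,uv,z):
    o,d=ray(c,uv);return o+d*(z-o[2])/d[2]
def proj(c,P):
    T=np.array(c['camera_from_world'])
    r=cv2.Rodrigues(T[:3,:3])[0]
    return cv2.projectPoints(np.atleast_2d(np.array(P,float)),r,T[:3,3],K(c),np.array(c['dist_coeffs'],float))[0][:,0]
E
python3 - <<'E'
from h import *
for n in('top','side'):
    c=cam(n,n+'0.png');o,d=ray(c,(256,192));print(n,o,d,c['vertical_fov'],c['dist_coeffs'])
s=env.get_state();print(s);print(env.grip_depth)
E
```

```text
pics
top [ 0.34649599 -0.03439759  1.13682429] [ 0.18459081  0.01875482 -0.9826365 ] 49.979985207031575 [0.04169084 0.         0.         0.         0.        ]
side [0.40205458 0.77814958 1.00538236] [ 0.13462898 -0.66215445 -0.73717469] 43.97968406483741 [0.05395396 0.         0.         0.         0.        ]
{'clock': 0.1, 'joint_pos': array([-1.39457772e+00,  3.13954816e-01,  4.50876773e-02,  1.30360925e+00,
       -1.63290597e-05,  1.43120477e+00]), 'qvel': array([ 0.00051635, -0.00209794,  0.00333921, -0.0005885 , -0.00020195,
       -0.00114077]), 'tau': array([ 2.90095006e-03, -4.81727457e+01,  2.99244064e+01,  1.27516792e-02,
       -8.64258323e-05, -3.81125403e-06]), 'tcp_pos': array([ 0.17848772, -0.54606145,  0.20297929]), 'orientation': array([-8.39739854e-04,  9.87558526e-01,  1.57249650e-01, -2.35462136e-05]), 'wrist_force': array([0.3204715 , 0.7600498 , 0.37439902]), 'ft_torque': array([-0.0006509 , -0.00732315, -0.03581092]), 'finger_gap': 0.08510579104514145}
0.0187
```

View pics/top0.png

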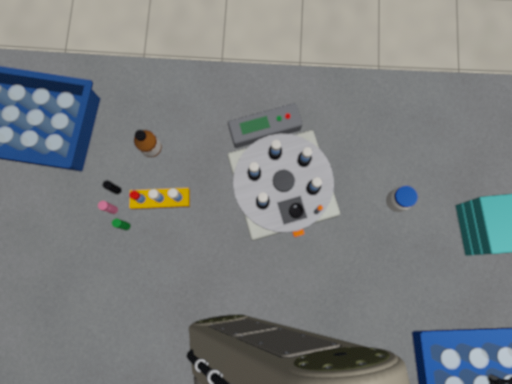

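View pics/side0.png

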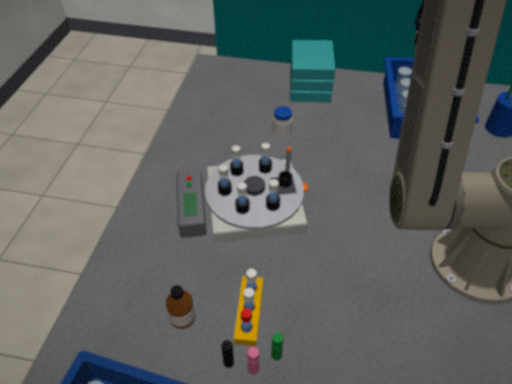

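The top view shows the yellow rack (130-190, 197) with a red cap at (135,196) and two white caps. The wheel is at (284,181), with the empty black cup near (296,210), the post's orange tip at (320,209) and the load mark at (298,233). The loose vials with black (111,187), pink (107,207) and green (121,224) caps are look-alikes and stand outside the rack. I'll enlarge these areas to confirm.

```bash
python3 - <<'E'
import cv2,numpy as np
a=cv2.imread('pics/top0.png');b=cv2.imread('pics/side0.png')
r=lambda i,s:cv2.resize(i,s,interpolation=cv2.INTER_CUBIC)
x=np.hstack([r(a[170:240,90:200],(390,250)),r(a[120:240,225:345],(390,390))[:250]*0+0]) if 0 else None
cv2.imwrite('pics/crop_rack.png',np.vstack([r(a[170:240,90:200],(550,350)),r(b[260:360,200:420],(550,250))]))
cv2.imwrite('pics/crop_wheel.png',np.hstack([r(a[125:245,225:345],(400,400)),r(b[130:245,200:315],(400,400))]))
E
```

```text
(no output)
```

View pics/crop_rack.png

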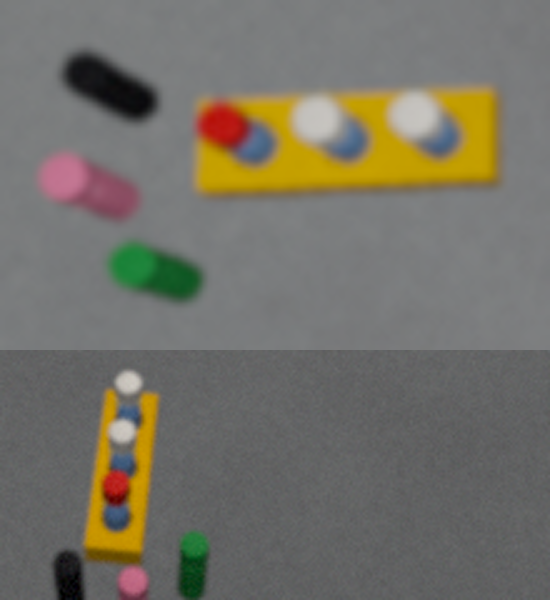

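View pics/crop_wheel.png

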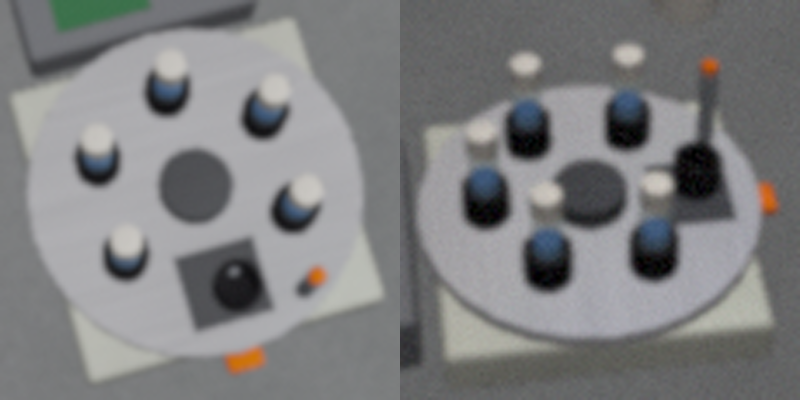

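```bash
cat >> h.py <<'E'
def blob(c,lo,hi,roi,k=None):
    hsv=cv2.cvtColor(c['frame'],cv2.COLOR_RGB2HSV)
    m=cv2.inRange(hsv,np.array(lo),np.array(hi))
    if lo[0]==0 and hi[0]<=12: m|=cv2.inRange(hsv,np.array((170,)+tuple(lo[1:])),np.array((180,)+tuple(hi[1:])))
    z=np.zeros_like(m);x0,y0,x1,y1=roi;z[y0:y1,x0:x1]=m[y0:y1,x0:x1]
    cs=cv2.findContours(z,cv2.RETR_EXTERNAL,cv2.CHAIN_APPROX_NONE)[0]
    out=[]
    for q in sorted(cs,key=cv2.contourArea,reverse=True)[:8]:
        M=cv2.moments(q)
        if M['m00']>8: out.append((round(M['m10']/M['m00'],1),round(M['m01']/M['m00'],1),M['m00'],q))
    return out
def tri(c1,u1,c2,u2):
    o1,d1=ray(c1,u1);o2,d2=ray(c2,u2)
    t=np.linalg.lstsq(np.c_[d1,-d2],o2-o1,rcond=None)[0]
    a=o1+t[0]*d1;b=o2+t[1]*d2
    return (a+b)/2,np.linalg.norm(a-b)
E
python3 - <<'E'
from h import *
t=cam('top');s=cam('side')
rt=blob(t,(0,120,90),(8,255,255),(120,180,200,220));rs=blob(s,(0,120,90),(8,255,255),(220,280,280,340))
print([x[:3] for x in rt],[x[:3] for x in rs])
print('red tri',tri(t,rt[0][:2],s,rs[0][:2]), onz(t,rt[0][:2],.083),onz(s,rs[0][:2],.08))
for c,roi in((t,(120,180,200,220)),(s,(220,260,280,350))):
    y=blob(c,(18,150,100),(32,255,255),roi)
    pts=np.vstack([q[3] for q in y]);h=cv2.convexHull(pts);b=cv2.minAreaRect(h)
    print('rack',[x[:3] for x in y],b)
    ap=cv2.approxPolyDP(h,4,True)[:,0];print(ap.tolist())
    print(np.round([onz(c,p,.028) for p in ap],3).tolist())
# orange
for c,roi in((t,(280,190,345,245)),(s,(270,130,330,200))):
    print('orange',[x[:3] for x in blob(c,(4,140,110),(16,255,255),roi)])
E
```

```text
[(134.1, 194.5, 52.5)] [(246.0, 314.4, 92.0)]
red tri (array([0.52083048, 0.30046755, 0.08365647]), np.float64(0.0005484754007519246)) [0.52066129 0.30067493 0.083     ] [0.52157895 0.2985395  0.08      ]
rack [(161.3, 200.0, 547.0)] ((159.00311279296875, 198.06805419921875), (18.39010238647461, 58.757511138916016), 87.39744567871094)
[[188, 189], [187, 206], [130, 207], [137, 190]]
[[0.553, 0.173, 0.028], [0.506, 0.172, 0.028], [0.495, 0.325, 0.028], [0.543, 0.312, 0.028]]
rack [(248.6, 316.0, 779.5)] ((248.14022827148438, 310.2378234863281), (22.859329223632812, 68.4675521850586), 6.34019136428833)
[[243, 276], [262, 278], [255, 344], [234, 339]]
[[0.557, 0.174, 0.028], [0.511, 0.171, 0.028], [0.495, 0.336, 0.028], [0.541, 0.334, 0.028]]
orange [(298.1, 232.9, 37.0)]
orange [(305.4, 186.6, 19.0)]
```

```bash
python3 - <<'E'
from h import *
from scipy.optimize import least_squares
t=cam('top');s=cam('side')
# white caps on wheel
a=np.array
def caps(c,roi,n=6):
    g=blob(c,(0,0,195),(180,60,255),roi);return [x[:3] for x in g]
print('T',caps(t,(235,130,335,215)));print('S',caps(s,(215,140,290,200)))
for lo in (185,190,200,210):
    print(lo,[x[:3] for x in blob(t,(0,0,lo),(180,40,255),(235,130,335,215))])
# black cup top, hub
for c,roi in((t,(275,195,310,225)),(s,(270,165,300,200))):
  for v in (30,40,50,60):
    print('blk',v,[x[:3] for x in blob(c,(0,0,0),(180,255,v),roi)])
for c,roi in((t,(310,195,335,225)),(s,(275,140,300,165))):
    print('tip',[x[:3] for x in blob(c,(2,90,100),(18,255,255),roi)])
for c,roi in((t,(265,160,305,195)),(s,(235,170,270,200))):
    print('hub',[x[:3] for x in blob(c,(0,0,50),(180,60,100),roi)])
# vial cap pixel values
print(t['frame'][175:215:1,297].tolist())
E
```

```text
T [(317.3, 181.2, 24.5), (262.7, 196.6, 23.0), (254.0, 166.0, 20.0), (307.5, 151.2, 19.5), (276.4, 144.0, 18.5)]
S [(273.8, 182.3, 10.5)]
185 [(330.4, 208.4, 87.5), (262.6, 196.1, 45.0), (317.3, 181.2, 42.5), (253.9, 165.7, 40.5), (276.2, 143.5, 39.5), (307.4, 150.8, 39.0)]
190 [(262.9, 196.4, 36.0), (317.1, 181.2, 33.0), (254.0, 165.8, 31.5), (307.6, 151.0, 31.0), (276.0, 143.6, 29.0)]
200 []
210 []
blk 30 [(297.5, 211.7, 39.5)]
blk 40 [(296.2, 211.3, 97.0)]
blk 50 [(295.9, 211.0, 118.5)]
blk 60 [(295.7, 210.3, 160.5)]
blk 30 [(285.0, 179.3, 126.0)]
blk 40 [(285.0, 179.2, 134.0)]
blk 50 [(285.1, 179.4, 150.0)]
blk 60 [(285.1, 179.6, 169.5)]
tip [(319.5, 207.7, 17.5)]
tip [(288.5, 148.7, 16.5)]
hub [(283.0, 180.5, 307.0)]
hub [(254.5, 185.6, 279.0)]
[[171, 171, 174], [171, 171, 174], [171, 171, 173], [171, 171, 173], [171, 171, 174], [173, 172, 175], [172, 172, 175], [173, 173, 176], [173, 172, 176], [173, 173, 175], [171, 171, 174], [171, 171, 174], [171, 171, 174], [172, 172, 175], [171, 171, 174], [171, 171, 174], [171, 170, 173], [170, 170, 173], [170, 170, 173], [169, 168, 171], [161, 161, 164], [139, 139, 142], [105, 105, 109], [83, 84, 87], [81, 82, 85], [81, 82, 86], [77, 79, 82], [64, 65, 69], [44, 44, 47], [32, 33, 37], [44, 44, 48], [49, 49, 54], [41, 42, 45], [33, 32, 34], [28, 26, 30], [31, 30, 34], [27, 28, 31], [29, 28, 30], [26, 26, 29], [27, 25, 30]]
```

```bash
python3 - <<'E'
from h import *
from scipy.optimize import least_squares
t=cam('top');s=cam('side');a=np.array
T=[(317.2,181.2),(262.8,196.4),(254.0,165.9),(307.5,151.0),(276.1,143.7)]
P=a([onz(t,p,.143)[:2] for p in T])
print(P.round(4))
# model: centre, phi (angle of empty cup), r=.08
def ang(p): return p[2]+a([k for k in ks])*np.pi/3
ctr0=P.mean(0)
def res(p,r=.08):
    d=P-p[:2];th=np.arctan2(d[:,1],d[:,0])
    k=np.round((th-p[2])/(np.pi/3));an=p[2]+k*np.pi/3
    return (P-p[:2]-r*np.c_[np.cos(an),np.sin(an)]).ravel()
best=min((least_squares(res,[*ctr0,x]) for x in np.linspace(-3.14,-2,8)),key=lambda q:q.cost)
print('caps fit',best.x,np.abs(best.fun).max())
print('hub tri',tri(t,(283.0,180.5),s,(254.5,185.6)),onz(t,(283,180.5),.08),onz(s,(254.5,185.6),.075))
print('tip tri',tri(t,(319.5,207.7),s,(288.5,148.7)),onz(t,(319.5,207.7),.135))
for c,roi in((t,(275,195,310,225)),(s,(270,165,300,200))):
    q=blob(c,(0,0,0),(180,255,52),roi)[0][3];h=cv2.convexHull(q);M=cv2.moments(h)
    u=(M['m10']/M['m00'],M['m01']/M['m00']);print('cup',u,cv2.boundingRect(h),onz(c,u,.075),onz(c,u,.08))
    (t if c is t else s)['u']=u
print(tri(t,t['u'],s,s['u']))
# wheel disc outline in top
g=cv2.cvtColor(t['frame'],cv2.COLOR_RGB2GRAY)
print('mark',onz(t,(298.1,232.9),.03),tri(t,(298.1,232.9),s,(305.4,186.6)))
E
```

```text
[[ 0.5685 -0.1646]
 [ 0.5232 -0.0327]
 [ 0.5989 -0.0067]
 [ 0.6445 -0.1383]
 [ 0.6593 -0.0589]]
caps fit [ 0.58375556 -0.08547285 -1.76083008] 0.0005400048120633855
hub tri (array([ 0.58151902, -0.08368857,  0.07060988]), np.float64(0.00023885413501295312)) [ 0.57957034 -0.08325944  0.08      ] [ 0.58055525 -0.07961344  0.075     ]
tip tri (array([ 0.50485144, -0.17260098,  0.13835498]), np.float64(0.0024885237483271198)) [ 0.50412068 -0.17298969  0.135     ]
cup (295.6922222222222, 210.2822222222222) (289, 203, 14, 15) [ 0.50337352 -0.11981028  0.075     ] [ 0.50263481 -0.11940808  0.08      ]
cup (285.0578338590957, 179.32386961093584) (279, 171, 13, 17) [ 0.50388585 -0.11896892  0.075     ] [ 0.50333859 -0.11414769  0.08      ]
(array([ 0.50376104, -0.11990491,  0.07398376]), np.float64(0.00047008924712498636))
mark [ 0.44939628 -0.1320805   0.03      ] (array([ 0.44781761, -0.13068573,  0.0457231 ]), np.float64(0.00023314577158578442))
```

The red vial is in the rack's end well at about (0.521, 0.301), which matches the rack geometry. The cup is at about (0.504, -0.120): 6 mm radially outward and 7 mm towards the post, within the stated play. The post fits at its expected 118 mm and 30°.

I'll move towards the rack now.

Request:
step_arm:
  series:
    - [[2.3,5.6,1],0.17,0]
    - [[4.6,11.2,2],0.34,0]
    - [[6.9,16.8,3],0.51,0]
    - [[9.2,22.4,3],0.68,0]
    - [[11.5,28,3],0.85,0]
  newtons: 25

```text
clock: 1.02
tcp_pos: [0.2941, -0.2649, 0.2341]
orientation: [0.001, 0.834, 0.552, 0.0]
wrist_force: [1.6, -0.9, 1.3]
finger_gap: 0.0852
```

Request:
step_arm:
  series:
    - [[2.3,5.7,0],0.12,0]
    - [[4.6,11.4,0],0.24,0]
    - [[6.9,17.1,0],0.36,0]
    - [[9.2,22.8,0],0.48,0]
    - [[11.5,28.4,0],0.49,0]

```text
clock: 1.65
tcp_pos: [0.4097, 0.0211, 0.2345]
orientation: [0.001, 0.674, 0.739, 0.001]
wrist_force: [1.3, -1.7, 0.2]
finger_gap: 0.0854
```

Request:
step_arm:
  series:
    - [[2.2,5.6,0],0,0]
    - [[4.4,11.2,0],0,0]
    - [[6.6,16.8,-0.5],0,0]
    - [[8.8,22.4,-1.5],0,0]
    - [[11.2,27.8,-3],0,0]

```text
clock: 2.28
tcp_pos: [0.5225, 0.3014, 0.2048]
orientation: [0.002, 0.674, 0.739, 0.001]
wrist_force: [1.5, -0.6, 0.3]
finger_gap: 0.0853
```

```bash
python3 - <<'E'
from h import *
s=env.get_state();print(s['clock'],s['tcp_pos'],s['joint_pos'].round(2),s['wrist_force'].round(2))
q=s['orientation'];R=cv2.Rodrigues(np.zeros(3))[0]
from scipy.spatial.transform import Rotation as Ro
m=Ro.from_quat([q[1],q[2],q[3],q[0]]).as_matrix();print(np.degrees(np.arctan2(m[1,1],m[0,1])),m[:,2].round(4))
c=cam('side');t=cam('top')
cv2.imwrite('pics/a1.png',np.hstack([cv2.resize(c['frame'][190:370,150:330,::-1],(400,400)),cv2.resize(t['frame'][120:270,60:210,::-1],(400,400))]))
E
```

```text
2.275 [0.52245245 0.30140711 0.20481514] [ 0.39  0.37  0.12  1.32 -0.    1.87] [ 1.5  -0.64  0.29]
5.265292456391412 [ 4.5e-03 -3.0e-04 -1.0e+00]
```

View pics/a1.png

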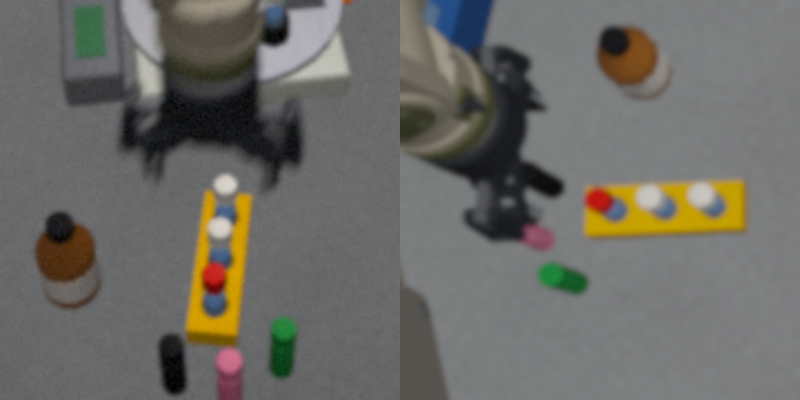

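```bash
python3 - <<'E'
from h import *
s=env.get_state();c=cam('side');t=cam('top');p=s['tcp_pos']
for z in (0,.019,.09):print(z,proj(t,p+[0,0,z]),proj(c,p+[0,0,z]))
a=t['frame'].copy();b=c['frame'].copy()
for im,cc in((a,t),(b,c)):
    for z in (0,-.1,-.2):
        u=proj(cc,p+[0,0,z])[0];cv2.circle(im,tuple(int(round(v)) for v in u),1,(0,255,0),-1)
cv2.imwrite('pics/a2.png',np.hstack([cv2.resize(b[190:370,150:330,::-1],(400,400)),cv2.resize(a[120:270,60:210,::-1],(400,400))]))
E
```

```text
0 [[117.72566266 184.6808027 ]] [[244.18446574 286.3372571 ]]
0.019 [[114.88349355 182.98010328]] [[243.99789989 281.06906119]]
0.09 [[103.16450753 175.97225374]] [[243.2463745  259.88142267]]
```

View pics/a2.png

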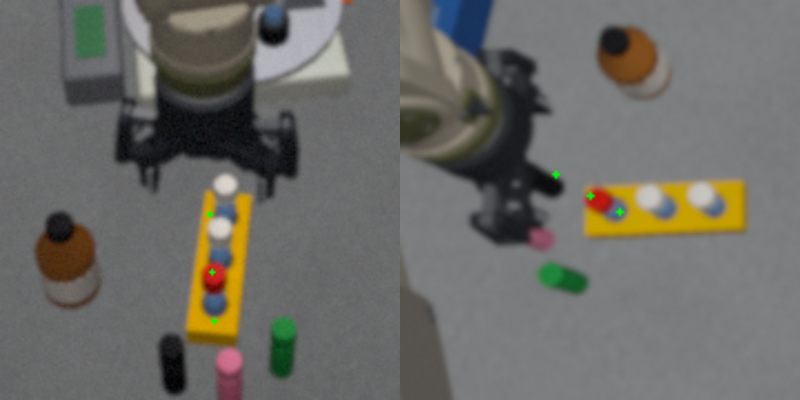

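Request:
step_arm:
  series:
    - [[-0.1,0,-5],0,0]
    - [[-0.1,0,-10],0,0]
    - [[-0.1,0,-13],0,0]
    - [[-0.1,0,-14.7],0,0]
    - [[-0.1,0,-14.7],0,100]

```text
clock: 3.1
tcp_pos: [0.5197, 0.2988, 0.0561]
orientation: [0.001, 0.674, 0.739, -0.001]
wrist_force: [0.8, 0.4, 0.9]
finger_gap: 0.0697
```

Request:
step_arm:
  series:
    - [[0,0,0],0,160]
    - [[0,0,0],0,255]
    - [[0,0,0],0,255]
    - [[0,0,0],0,255]
    - [[0,0,0],0,255]
  newtons: 25

```text
clock: 3.72
tcp_pos: [0.5208, 0.2993, 0.0577]
orientation: [0.001, 0.674, 0.739, 0.0]
wrist_force: [0.0, -0.4, 5.9]
finger_gap: 0.022
```

```bash
python3 - <<'E'
from h import *
s=env.get_state();print(s['clock'],s['tcp_pos'],s['finger_gap'],s['wrist_force'].round(2))
c=cam('side');t=cam('top')
cv2.imwrite('pics/a3.png',np.hstack([cv2.resize(c['frame'][190:370,150:330,::-1],(400,400)),cv2.resize(t['frame'][120:270,60:210,::-1],(400,400))]))
E
```

```text
3.725 [0.52080594 0.29933943 0.05765707] 0.02199721078680374 [ 0.04 -0.4   5.88]
```

View pics/a3.png

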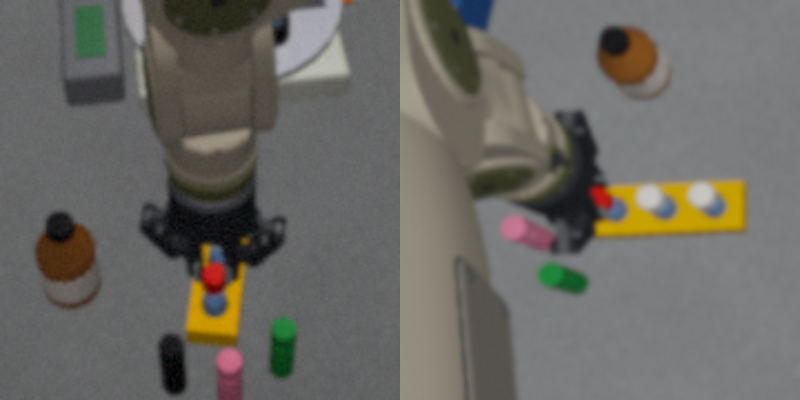

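Request:
step_arm:
  series:
    - [[0,0,1],0,255]
    - [[0,0,3],0,255]
    - [[0,0,6],0,255]
    - [[0,0,10],0,255]
    - [[0,0,14],0,255]

```text
clock: 4.45
tcp_pos: [0.5204, 0.2993, 0.1991]
orientation: [0.001, 0.674, 0.739, -0.0]
wrist_force: [-0.2, -1.0, -0.8]
finger_gap: 0.022
```

```bash
python3 - <<'E'
from h import *
s=env.get_state();print(s['clock'],s['tcp_pos'],s['finger_gap'],s['wrist_force'].round(2))
c=cam('side');t=cam('top')
cv2.imwrite('pics/a4.png',np.hstack([cv2.resize(c['frame'][190:370,150:330,::-1],(400,400)),cv2.resize(t['frame'][120:270,60:210,::-1],(400,400))]))
E
```

```text
4.45 [0.52041981 0.29925392 0.19910459] 0.021955455512597827 [-0.22 -1.   -0.81]
```

View pics/a4.png

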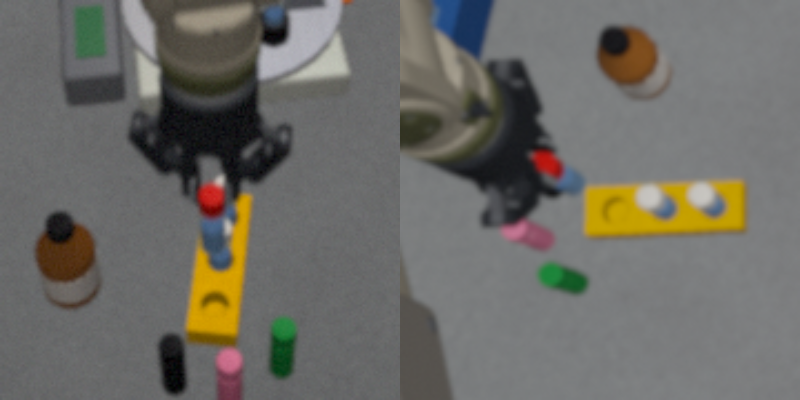

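Request:
step_arm:
  series:
    - [[-2,-4,1],0.05,255]
    - [[-4,-8,2],0.1,255]
    - [[-6,-11,3],0.15,255]
    - [[-8,-14,3],0.2,255]
    - [[-10,-17,3],0.24,255]

```text
clock: 5.18
tcp_pos: [0.4221, 0.1295, 0.2331]
orientation: [0.003, 0.58, 0.815, 0.004]
wrist_force: [0.2, -0.7, -0.0]
finger_gap: 0.0224
```

Request:
step_arm:
  series:
    - [[0,0,0],0,255]
    - [[0,0,0],0,255]

```text
clock: 5.42
tcp_pos: [0.4223, 0.1297, 0.233]
orientation: [0.003, 0.58, 0.815, 0.004]
wrist_force: [0.1, 0.2, -0.4]
finger_gap: 0.0221
```

```bash
python3 - <<'E'
from h import *
s=env.get_state();p=s['tcp_pos'];print(s['clock'],p,s['finger_gap'],s['wrist_force'].round(2),s['joint_pos'].round(2))
c=cam('side');t=cam('top')
out=[]
for cc in(c,t):
    u=proj(cc,p+[0,0,-.01])[0];x,y=[int(round(v)) for v in u];print(u, proj(cc,[p+[0,0,.034],p+[0,0,-.051]]))
    out.append(cv2.resize(cc['frame'][y-40:y+40,x-40:x+40,::-1],(400,400),interpolation=cv2.INTER_CUBIC));print('org',x-40,y-40)
cv2.imwrite('pics/a5.png',np.hstack(out))
E
```

```text
5.425 [0.42226215 0.12968899 0.23296894] 0.022104253294807835 [ 0.1   0.19 -0.41] [ 0.11  0.04 -0.22  1.3   0.    1.35]
[307.68370122 218.99496011] [[309.40226305 205.39016595]
 [306.18366058 230.90504548]]
org 268 179
[187.32184764 231.01310099] [[183.7342644  229.07822359]
 [190.37171372 232.6585121 ]]
org 147 191
```

View pics/a5.png

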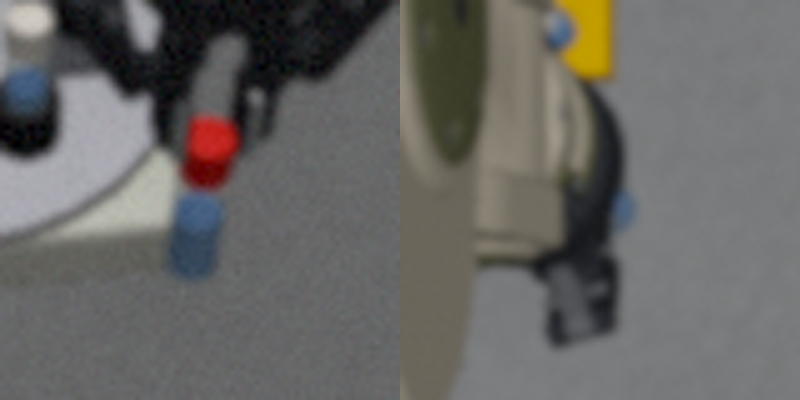

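```bash
python3 - <<'E'
from h import *
from scipy.spatial.transform import Rotation as Ro
s=env.get_state();p=s['tcp_pos'];c=cam('side');t=cam('top')
q=s['orientation'];R=Ro.from_quat([q[1],q[2],q[3],q[0]]).as_matrix();print('tool z',R[:,2].round(4))
for n,cc,roi in(('side',c,(295,210,320,240)),('top',t,(183,225,200,240))):
    b=blob(cc,(100,70,60),(125,255,255),roi);h=cv2.convexHull(b[0][3])[:,0]
    print(n,b[0][:3],cv2.minAreaRect(h), h.min(0),h.max(0))
r=blob(c,(0,120,80),(10,255,255),(295,195,325,225));print('red',r[0][:3],cv2.minAreaRect(r[0][3]))
# predicted outline (no tilt) of glass part & cap
def cyl(cc,z0,z1,ax=np.array([0,0,1.])):
    th=np.linspace(0,2*np.pi,60);P=[]
    for z in(z0,z1): P+= [p+ax*z+[.012*np.cos(x),.012*np.sin(x),0] for x in th]
    P=proj(cc,P);h=cv2.convexHull(P.astype(np.float32));M=cv2.moments(h);return M['m10']/M['m00'],M['m01']/M['m00'],M['m00'],h[:,0].min(0),h[:,0].max(0)
top=-.0577+.091
for cc in(c,t):
    print('glass',cyl(cc,top-.085,top-.023));print('cap',cyl(cc,top-.023,top))
E
```

```text
tool z [ 0.0091  0.0042 -0.9999]
side (306.5, 225.8, 112.5) ((306.4999694824219, 226.00001525878906), (8.434361457824707, 16.248550415039062), 7.125016689300537) [302 218] [311 234]
top (191.0, 232.1, 9.5) ((191.0, 232.0), (2.0, 6.0), 0.0) [190 229] [192 235]
red (309.4, 209.0, 111.5) ((309.6799621582031, 209.239990234375), (10.465181350708008, 14.142135620117188), 8.130102157592773)
glass (307.1567015208432, 221.99836773943454, 286.5583679715637, array([300.46204, 208.59082], dtype=float32), array([314.06555, 235.62715], dtype=float32))
cap (308.7454849393617, 209.36014383714556, 165.80251875310205, array([302.4997 , 201.36012], dtype=float32), array([315.07654, 217.4105 ], dtype=float32))
glass (187.69067416189765, 231.15892934027, 149.87597530451603, array([179.99078, 224.44751], dtype=float32), array([195.48174, 237.76479], dtype=float32))
cap (184.50880549332265, 229.4396461150374, 124.53969000198413, array([177.92569, 223.27036], dtype=float32), array([191.11745, 235.56299], dtype=float32))
```

Request:
step_arm:
  series:
    - [[1.6,-5,0],0,255]
    - [[3.2,-10,0],0,255]
    - [[4.8,-15,0],0,255]
    - [[6.5,-20,0],0,255]
    - [[8.2,-25,0],0,255]

```text
clock: 6.25
tcp_pos: [0.5055, -0.1212, 0.2325]
orientation: [0.002, 0.579, 0.815, 0.004]
wrist_force: [1.0, 0.3, 0.3]
finger_gap: 0.0216
```

Request:
step_arm:
  series:
    - [[0,0,-3],0,255]
    - [[0,0,-6],0,255]
    - [[0,0,-7.5],0,255]
    - [[0,0,-7.8],0,255]
    - [[0,0,-7.8],0,255]

```text
clock: 6.88
tcp_pos: [0.5061, -0.1211, 0.1553]
orientation: [0.003, 0.579, 0.815, 0.004]
wrist_force: [0.7, 0.4, 0.0]
finger_gap: 0.0217
```

```bash
cat > look.py <<'E'
from h import *
import sys
s=env.get_state();p=s['tcp_pos'];print(s['clock'],p,s['finger_gap'],s['wrist_force'].round(2))
c=cam('side');t=cam('top')
out=[]
ctr=np.array([.5037,-.1199,.10])
for cc in(c,t):
    u=proj(cc,ctr)[0];x,y=[int(round(v)) for v in u]
    print('org',x-40,y-40,'cup top proj',proj(cc,[.5037,-.1199,.09]),'foot pred',proj(cc,p+[0,0,-.0517]))
    out.append(cv2.resize(cc['frame'][y-40:y+40,x-40:x+40,::-1],(400,400),interpolation=cv2.INTER_CUBIC))
cv2.imwrite('pics/'+sys.argv[1],np.hstack(out))
E
python3 look.py b1.png
```

```text
6.875 [ 0.5060837  -0.12105522  0.15527499] 0.021653830907162806 [0.7  0.41 0.04]
org 246 133 cup top proj [[285.43243521 175.21726234]] foot pred [[284.85151163 171.22737214]]
org 257 169 cup top proj [[296.23469311 209.32690205]] foot pred [[297.19309763 207.64595043]]
```

View pics/b1.png

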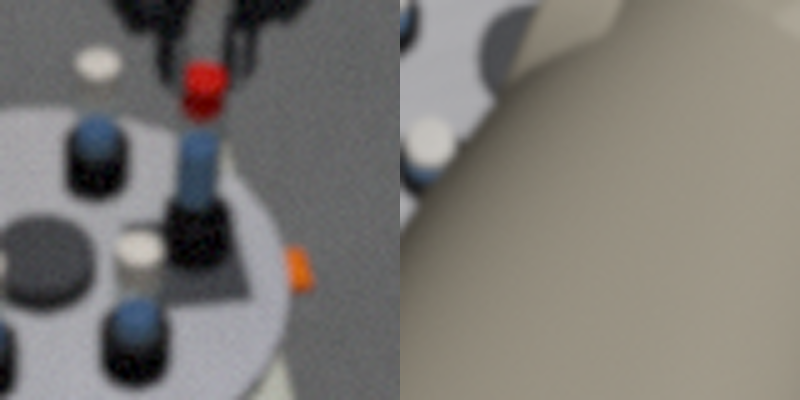

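Request:
step_arm:
  series:
    - [[-0.1,0.05,-0.4],0,255]
    - [[-0.1,0.05,-0.8],0,255]
    - [[-0.1,0.05,-1.1],0,255]
    - [[-0.1,0.05,-1.3],0,255]

```text
clock: 7.48
tcp_pos: [0.5052, -0.1207, 0.1424]
orientation: [0.003, 0.579, 0.815, 0.005]
wrist_force: [0.3, 0.4, -0.7]
finger_gap: 0.0218
```

Request:
step_arm:
  series:
    - [[0,0,-0.15],0,255]
    - [[0,0,-0.25],0,255]

```text
clock: 7.72
tcp_pos: [0.5055, -0.1211, 0.1403]
orientation: [0.004, 0.579, 0.815, 0.004]
wrist_force: [-0.2, -1.0, 5.4]
finger_gap: 0.022
```

```bash
python3 look.py b2.png; python3 -c "
from h import *
s=env.get_state();print(s['ft_torque'],s['wrist_force'])"
```

```text
7.725 [ 0.50546051 -0.12105395  0.14033328] 0.022041041852071508 [-0.22 -1.05  5.42]
org 246 133 cup top proj [[285.43243521 175.21726234]] foot pred [[284.83148333 175.18188558]]
org 257 169 cup top proj [[296.23469311 209.32690205]] foot pred [[296.66305658 208.74908805]]
[-0.10104011  0.24494033  0.00684595] [-0.98357516 -0.75422668  4.20052343]
```

View pics/b2.png

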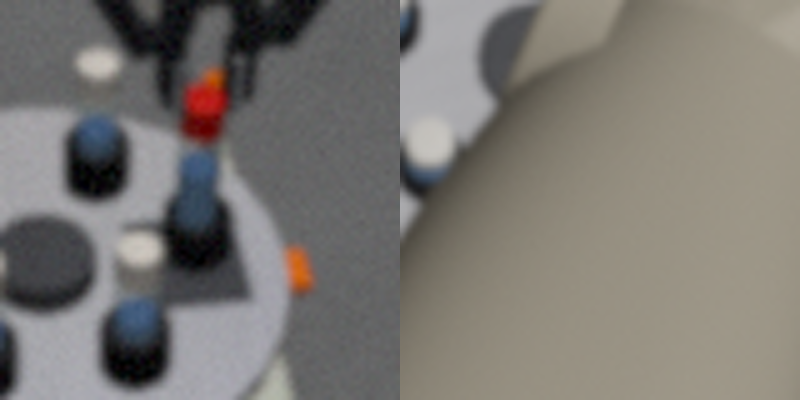

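Request:
step_arm:
  series:
    - [[0,0,0.2],0,255]
    - [[-0.15,-0.05,0.2],0,255]
    - [[-0.15,-0.05,0],0,255]
    - [[-0.15,-0.05,-0.15],0,255]

```text
clock: 8.32
tcp_pos: [0.5038, -0.1215, 0.1386]
orientation: [0.004, 0.579, 0.815, 0.004]
wrist_force: [-0.6, 0.2, -0.7]
finger_gap: 0.0223
```

```bash
python3 -c "
from h import *
s=env.get_state();print(s['tcp_pos'],s['ft_torque'],s['wrist_force'])"
```

```text
[ 0.50381147 -0.12149047  0.13859445] [-0.03705997  0.05692116 -0.02094477] [-0.5867013   0.15317124 -0.69391122]
```

The vial has dropped 3 mm into the mouth with no force on it. I'll keep lowering it in small steps.

Request:
step_arm:
  series:
    - [[0,0,-0.2],0,255]
    - [[0,0,-0.4],0,255]

```text
clock: 8.57
tcp_pos: [0.5037, -0.1214, 0.1343]
orientation: [0.003, 0.579, 0.815, 0.004]
wrist_force: [1.2, 0.3, -0.7]
finger_gap: 0.0219
```

Request:
step_arm:
  series:
    - [[0,0,-0.2],0,255]
    - [[0,0,-0.4],0,255]

```text
clock: 8.82
tcp_pos: [0.5037, -0.1214, 0.1301]
orientation: [0.003, 0.579, 0.815, 0.004]
wrist_force: [-0.7, -0.3, -0.9]
finger_gap: 0.0219
```

Request:
step_arm:
  series:
    - [[0,0,-0.2],0,255]
    - [[0,0,-0.4],0,255]

```text
clock: 9.07
tcp_pos: [0.5039, -0.1217, 0.1266]
orientation: [0.004, 0.579, 0.815, 0.004]
wrist_force: [-2.1, -0.3, 3.1]
finger_gap: 0.0219
```

Request:
step_arm:
  series:
    - [[0,0,-0.15],0,255]
    - [[0,0,-0.3],0,255]

```text
clock: 9.32
tcp_pos: [0.5037, -0.1218, 0.1236]
orientation: [0.004, 0.579, 0.815, 0.004]
wrist_force: [-1.8, -0.4, 2.4]
finger_gap: 0.0218
```

Request:
step_arm:
  series:
    - [[0,0,-0.15],0,255]
    - [[0,0,-0.3],0,255]

```text
clock: 9.57
tcp_pos: [0.5037, -0.1218, 0.1204]
orientation: [0.004, 0.579, 0.815, 0.004]
wrist_force: [-1.9, -0.2, 1.8]
finger_gap: 0.0217
```

Request:
step_arm:
  series:
    - [[0,0,-0.15],0,255]
    - [[0,0,-0.25],0,255]

```text
clock: 9.82
tcp_pos: [0.5037, -0.1218, 0.1178]
orientation: [0.004, 0.579, 0.815, 0.004]
wrist_force: [-0.6, -0.6, 1.9]
finger_gap: 0.0217
```

Request:
step_arm:
  series:
    - [[0,0,-0.1],0,255]
    - [[0,0,-0.15],0,255]

```text
clock: 10.07
tcp_pos: [0.5036, -0.1218, 0.1162]
orientation: [0.004, 0.579, 0.815, 0.004]
wrist_force: [-0.6, -1.3, 1.9]
finger_gap: 0.022
```

Request:
step_arm:
  series:
    - [[0,0,-0.1],0,255]
    - [[0,0,-0.1],0,255]

```text
clock: 10.32
tcp_pos: [0.5039, -0.122, 0.1156]
orientation: [0.004, 0.579, 0.815, 0.004]
wrist_force: [-2.5, -0.8, 4.2]
finger_gap: 0.022
```

Request:
step_arm:
  series:
    - [[0,0,-0.1],0,255]
    - [[0,0,-0.1],0,255]

```text
clock: 10.58
tcp_pos: [0.5044, -0.1224, 0.1155]
orientation: [0.005, 0.579, 0.815, 0.004]
wrist_force: [-2.4, -0.4, 8.7]
finger_gap: 0.0222
```

Request:
step_arm:
  series:
    - [[0,0,0.05],0,255]
    - [[0,0,0.05],0,170]
    - [[0,0,0.05],0,100]
    - [[0,0,0.05],0,100]
    - [[0,0,0.05],0,100]

```text
clock: 11.2
tcp_pos: [0.5044, -0.1224, 0.1159]
orientation: [0.005, 0.579, 0.815, 0.004]
wrist_force: [-0.7, 0.7, -0.5]
finger_gap: 0.052
```

```bash
python3 look.py b3.png
```

```text
11.2 [ 0.50444908 -0.12238632  0.11591227] 0.05198095424730862 [-0.71  0.66 -0.45]
org 246 133 cup top proj [[285.43243521 175.21726234]] foot pred [[284.87514572 181.15477441]]
org 257 169 cup top proj [[296.23469311 209.32690205]] foot pred [[296.33629563 210.51359646]]
```

View pics/b3.png

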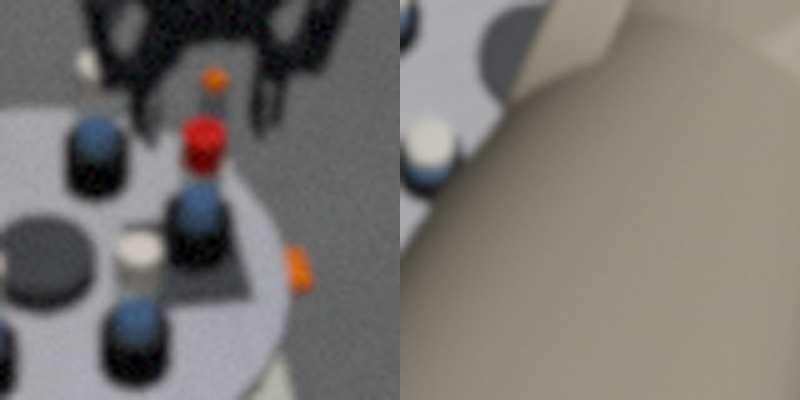

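Request:
step_arm:
  series:
    - [[0,0,2],0,100]
    - [[0,0,5],0,100]
    - [[0,0,10],0,100]
    - [[0,-6,11],0.1,150]
    - [[0,-12,11],0.2,255]

```text
clock: 11.92
tcp_pos: [0.5056, -0.2436, 0.2281]
orientation: [0.007, 0.492, 0.87, 0.004]
wrist_force: [1.3, 0.2, -0.2]
finger_gap: 0.018
```

Request:
step_arm:
  series:
    - [[0,-6,0],0.1,255]
    - [[0,-9,0],0.1,255]
    - [[0,-9,0],0.1,255]

```text
clock: 12.3
tcp_pos: [0.5052, -0.336, 0.2273]
orientation: [0.006, 0.45, 0.893, 0.005]
wrist_force: [-0.2, 0.5, 0.1]
finger_gap: -0.0002
```

```bash
cat > meas.py <<'E'
from h import *
from scipy.spatial.transform import Rotation as Ro
import sys
s=env.get_state();p=s['tcp_pos'];q=s['orientation'];R=Ro.from_quat([q[1],q[2],q[3],q[0]]).as_matrix()
print(s['clock'],p,s['finger_gap'],s['wrist_force'].round(2),'yaw',np.degrees(np.arctan2(R[1,1],R[0,1])))
c=cam('side');t=cam('top')
out=[]
for cc in(c,t):
    u=proj(cc,[.53,-.12,.10])[0];x,y=[int(round(v)) for v in u];x=max(x,60)
    print('org',x-60,y-60)
    out.append(cv2.resize(cc['frame'][y-60:y+60,x-60:x+60,::-1],(400,400),interpolation=cv2.INTER_CUBIC))
cv2.imwrite('pics/'+sys.argv[1],np.hstack(out))
rt=blob(t,(0,120,80),(8,255,255),(255,150,330,230));rs=blob(s_ if 0 else c,(0,120,80),(8,255,255),(200,130,310,200))
print('red',[x[:3] for x in rt],[x[:3] for x in rs])
if rt and rs: print(tri(t,rt[0][:2],c,rs[0][:2]))
ot=blob(t,(3,90,100),(18,255,255),(240,150,345,226));os_=blob(c,(3,90,100),(18,255,255),(230,130,300,175))
print('tip',[x[:3] for x in ot],[x[:3] for x in os_])
for x in ot: print(onz(t,x[:2],.135))
for x in os_: print(onz(c,x[:2],.135))
E
python3 meas.py c1.png
```

```text
12.3 [ 0.50519758 -0.33598793  0.22726715] -0.0002026149462158859 [-0.2   0.52  0.12] yaw 36.55587301637993
org 216 111
org 237 139
red [(298.0, 206.8, 74.0)] [(286.4, 161.3, 66.5)]
(array([ 0.50295592, -0.11976599,  0.14183512]), np.float64(0.001170872398095999))
tip [(319.5, 207.7, 17.5)] [(288.5, 148.7, 17.0)]
[ 0.50412068 -0.17298969  0.135     ]
[ 0.50650522 -0.1765478   0.135     ]
```

View pics/c1.png

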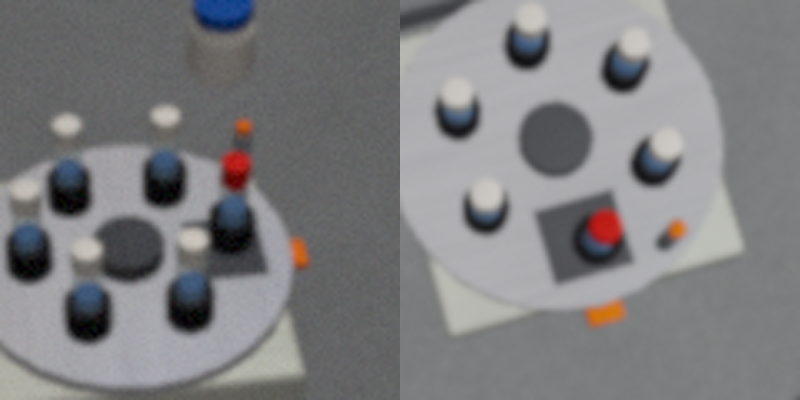

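The vial is home: its cap centroid is at z = 0.142, which puts the top at 0.149, as nominal. It is upright and the wheel hasn't moved. Next I'll bring the shut fingers in behind the post.

Request:
step_arm:
  series:
    - [[1,5,0],0,255]
    - [[2.6,9.6,-2],0,255]
    - [[2.6,9.6,-6],0,255]
    - [[2.6,9.6,-10],0,255]
    - [[2.6,9.6,-10.9],0,255]

```text
clock: 13.02
tcp_pos: [0.5296, -0.2343, 0.1165]
orientation: [0.003, 0.447, 0.894, 0.005]
wrist_force: [0.2, 0.8, -0.4]
finger_gap: -0.0001
```

Request:
step_arm:
  series:
    - [[0,1,0],0,255]
    - [[0,2,0],0,255]
    - [[0,3,0],0,255]
    - [[0,4,0],0,255]
    - [[0,4,0],0,255]

```text
clock: 13.65
tcp_pos: [0.5297, -0.1936, 0.117]
orientation: [0.004, 0.447, 0.895, 0.005]
wrist_force: [0.5, 0.3, 0.0]
finger_gap: 0.0003
```

```bash
python3 meas.py c2.png
```

```text
13.65 [ 0.52973176 -0.19356043  0.11699729] 0.0003312365602470308 [0.45 0.25 0.04] yaw 36.916509751085094
org 216 111
org 237 139
red [(297.1, 205.8, 52.0)] [(286.4, 161.3, 66.5)]
(array([ 0.50375181, -0.11720324,  0.14451958]), np.float64(0.001040665474248676))
tip [] [(288.6, 148.8, 18.0)]
[ 0.50617915 -0.1762059   0.135     ]
```

View pics/c2.png

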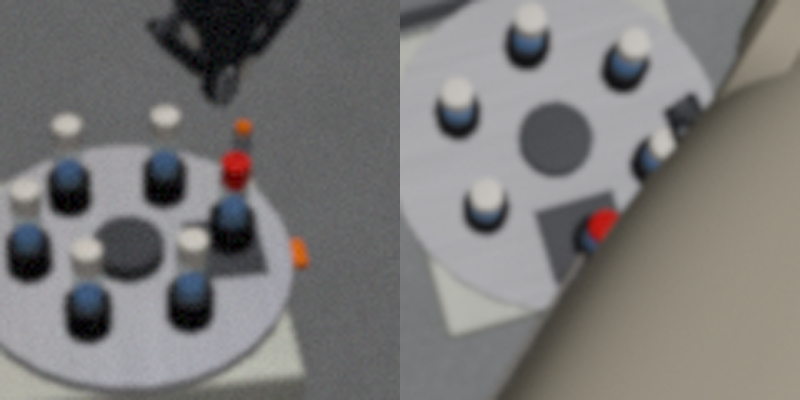

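Request:
step_arm:
  series:
    - [[-0.45,0.25,0.1],0,255]
    - [[-0.9,0.5,0.1],0,255]
    - [[-1.35,0.8,0.1],0,255]
    - [[-1.8,1.1,0.1],0,255]

```text
clock: 14.25
tcp_pos: [0.5113, -0.1832, 0.1177]
orientation: [0.004, 0.447, 0.894, 0.005]
wrist_force: [0.7, 0.2, -0.4]
finger_gap: 0.0005
```

```bash
python3 meas.py c3.png
```

```text
14.25 [ 0.51125713 -0.18316532  0.11771133] 0.0005217177318030849 [ 0.73  0.2  -0.36] yaw 36.85562935864592
org 216 111
org 237 139
red [(297.4, 206.2, 60.0)] [(286.4, 161.3, 67.0)]
(array([ 0.50340944, -0.11806968,  0.14359587]), np.float64(0.00014325256313610284))
tip [] [(288.6, 148.6, 18.5)]
[ 0.50630237 -0.17699511  0.135     ]
```

View pics/c3.png

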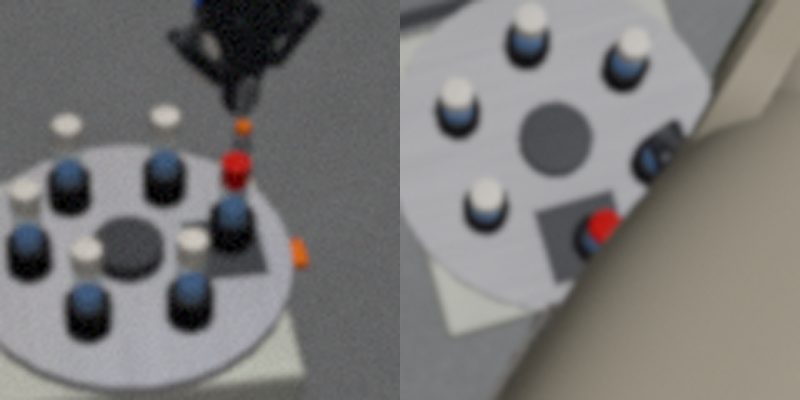

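```bash
python3 - <<'E'
from h import *
c=cam('side');p=env.get_state()['tcp_pos']
im=cv2.resize(c['frame'][110:190,240:340,::-1],(800,640)[:2] if 0 else (750,600),interpolation=cv2.INTER_CUBIC)
for P,col in((p,(0,255,0)),([.5055,-.174,.14],(255,255,0)),([.5055,-.174,.06],(255,255,0))):
    u=proj(c,P)[0];print(u);cv2.circle(im,(int((u[0]-240+.5)*7.5),int((u[1]-110+.5)*7.5)),4,col,-1)
cv2.imwrite('pics/c4.png',im)
E
```

```text
[286.75036948 151.51690265]
[288.81825197 147.99501866]
[287.36090003 169.16360995]
```

View pics/c4.png

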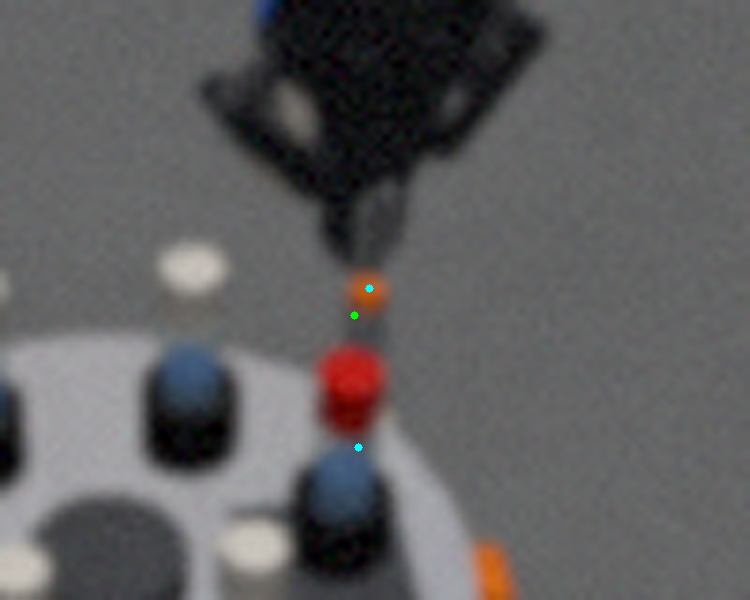

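The side view shows the visible fingertips ending about level with the post's top, roughly 20 mm above the nominal TCP. The fingers passed beside or over the post without touching it. I'll back off, go lower and push again.

Request:
step_arm:
  series:
    - [[0.7,-0.4,0],0,255]
    - [[1.5,-0.8,0],0,255]
    - [[1.8,-1.0,-0.5],0,255]
    - [[1.8,-1.0,-1.2],0,255]
    - [[1.8,-1.0,-1.7],0,255]

```text
clock: 15.02
tcp_pos: [0.5289, -0.1929, 0.0998]
orientation: [0.003, 0.447, 0.894, 0.005]
wrist_force: [-0.0, 0.5, 0.0]
finger_gap: -0.0001
```

```bash
cat > tip.py <<'E'
from h import *
import sys
c=cam('side');s=env.get_state();p=s['tcp_pos'];print(s['clock'],p,s['wrist_force'].round(1))
im=cv2.resize(c['frame'][110:190,240:340,::-1],(750,600),interpolation=cv2.INTER_CUBIC)
for P,col in((p,(0,255,0)),([.5055,-.174,.14],(255,255,0))):
    u=proj(c,P)[0];cv2.circle(im,(int((u[0]-240+.5)*7.5),int((u[1]-110+.5)*7.5)),4,col,-1)
cv2.imwrite('pics/'+sys.argv[1],im)
os_=blob(c,(3,90,100),(18,255,255),(230,130,300,190));rs=blob(c,(0,120,80),(8,255,255),(200,130,310,200))
print('tip',[x[:3] for x in os_],[onz(c,x[:2],.133).round(4) for x in os_],'red',[onz(c,x[:2],.142).round(4) for x in rs])
E
python3 tip.py c5.png
```

```text
15.075 [ 0.52858762 -0.1926895   0.09929053] [-0.6  0.2 -1.1]
tip [(288.5, 148.6, 17.5)] [array([ 0.5068, -0.1791,  0.133 ])] red [array([ 0.5035, -0.1197,  0.142 ])]
```

View pics/c5.png

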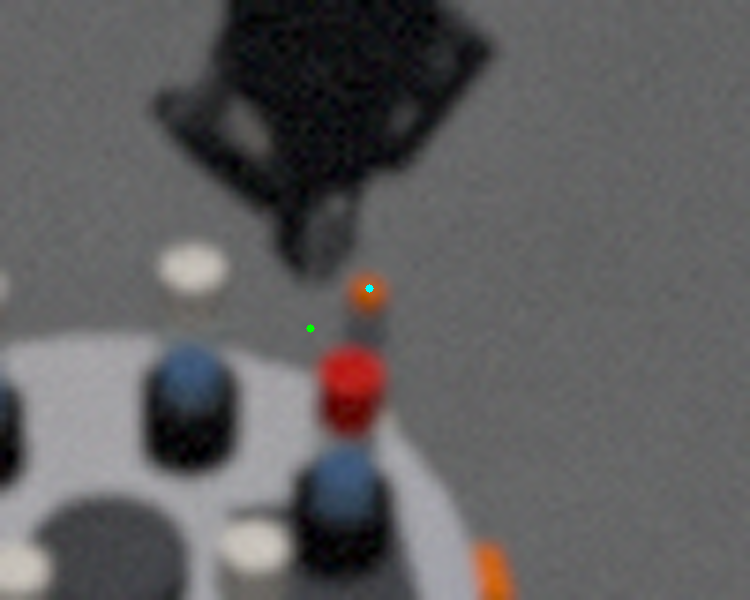

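Request:
step_arm:
  series:
    - [[-0.5,0.2,0],0,255]
    - [[-0.8,0.4,0],0,255]
    - [[-1.3,0.7,0],0,255]

```text
clock: 15.45
tcp_pos: [0.5159, -0.1859, 0.0997]
orientation: [0.003, 0.447, 0.894, 0.005]
wrist_force: [2.0, -0.1, -0.9]
finger_gap: -0.0005
```

```bash
python3 tip.py c6.png
```

```text
15.5 [ 0.51507945 -0.18529105  0.09965211] [-0.6  0.1 -0.1]
tip [(288.9, 149.0, 17.0)] [array([ 0.5055, -0.1778,  0.133 ])] red [array([ 0.503 , -0.1183,  0.142 ])]
```

Request:
step_arm:
  series:
    - [[-0.4,0.3,0],0,255]
    - [[-0.8,0.6,0],0,255]
    - [[-1.2,0.9,0],0,255]

```text
clock: 15.88
tcp_pos: [0.5047, -0.1768, 0.1003]
orientation: [0.005, 0.447, 0.894, 0.006]
wrist_force: [5.9, -2.5, -2.2]
finger_gap: -0.0002
```

```bash
python3 tip.py c7.png
```

```text
15.925 [ 0.50403728 -0.1763269   0.1003054 ] [ 4.9 -1.7 -0.8]
tip [(292.1, 151.9, 15.5)] [array([ 0.4953, -0.1681,  0.133 ])] red [array([ 0.4982, -0.1078,  0.142 ])]
```

View pics/c7.png

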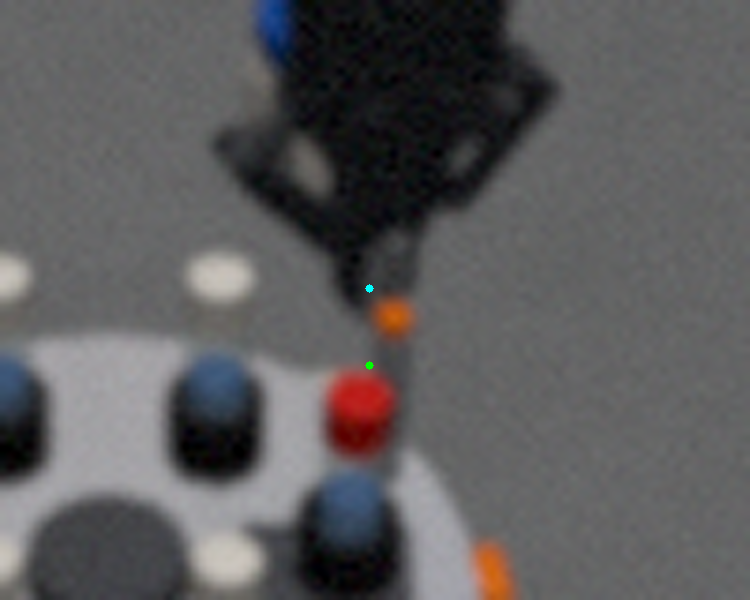

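Request:
step_arm:
  series:
    - [[-0.3,0.3,0],0,255]
    - [[-0.65,0.6,0],0,255]
    - [[-0.95,0.9,0],0,255]
    - [[-1.2,1.2,0],0,255]
    - [[-1.5,1.55,0],0,255]

```text
clock: 16.55
tcp_pos: [0.4915, -0.1622, 0.101]
orientation: [0.007, 0.447, 0.894, 0.006]
wrist_force: [7.4, -4.7, -3.8]
finger_gap: -0.0002
```

```bash
python3 tip.py c8.png
```

```text
16.6 [ 0.49081768 -0.16162839  0.10101721] [ 6.6 -2.9 -2.2]
tip [(295.6, 156.5, 19.5)] [array([ 0.4835, -0.1521,  0.133 ])] red [array([ 0.4957, -0.0933,  0.142 ])]
```

Request:
step_arm:
  series:
    - [[-0.25,0.3,0],-0.04,255]
    - [[-0.5,0.6,0],-0.08,255]
    - [[-0.8,0.9,0],-0.12,255]
    - [[-1.0,1.2,0],-0.16,255]
    - [[-1.2,1.5,0],-0.2,255]

```text
clock: 17.23
tcp_pos: [0.4795, -0.1472, 0.1014]
orientation: [0.008, 0.535, 0.845, 0.005]
wrist_force: [3.9, -2.8, -1.4]
finger_gap: 0.0001
```

```bash
python3 tip.py c9.png
```

```text
17.275 [ 0.47884593 -0.14650812  0.10129273] [ 3.2 -0.9 -0.5]
tip [(297.3, 161.1, 15.0)] [array([ 0.4765, -0.1355,  0.133 ])] red [array([ 0.4965, -0.0787,  0.142 ])]
```

View pics/c9.png

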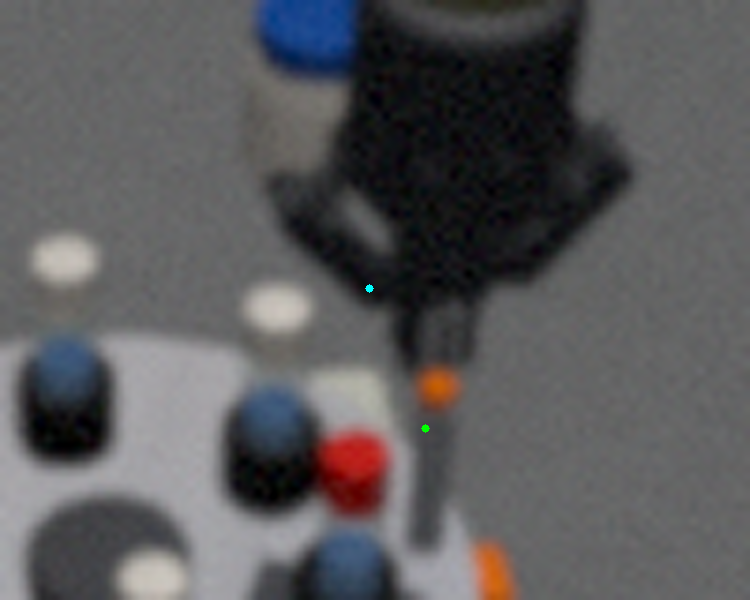

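Request:
step_arm:
  series:
    - [[-0.15,0.3,0],0,255]
    - [[-0.3,0.6,0],0,255]
    - [[-0.45,0.9,0],0,255]

```text
clock: 17.65
tcp_pos: [0.4733, -0.1367, 0.101]
orientation: [0.006, 0.535, 0.845, 0.005]
wrist_force: [-0.5, -0.3, 0.2]
finger_gap: 0.0002
```

```bash
python3 tip.py d1.png
```

```text
17.7 [ 0.47299785 -0.1363336   0.10093746] [-1.6  0.3 -0.1]
tip [(297.9, 164.4, 10.0)] [array([ 0.4732, -0.1234,  0.133 ])] red [array([ 0.4976, -0.0712,  0.142 ])]
```

Request:
step_arm:
  series:
    - [[0,0,0],0,255]
    - [[0,0,0],0,255]
    - [[0,0,0],0,255]

```text
clock: 18.08
tcp_pos: [0.473, -0.1364, 0.1009]
orientation: [0.006, 0.535, 0.845, 0.005]
wrist_force: [0.8, -0.5, -0.1]
finger_gap: 0.0001
```

```bash
python3 tip.py d2.png; python3 meas.py d3.png
```

```text
18.125 [ 0.47297151 -0.1363873   0.10089736] [-0.1 -0.2  0.4]
tip [(296.4, 180.9, 11.5)] [array([ 0.4685, -0.0632,  0.133 ])] red [array([ 0.512 , -0.0319,  0.142 ])]
18.125 [ 0.47297151 -0.1363873   0.10089736] -0.00025203380649566737 [-0.12 -0.21  0.36] yaw 25.318550073785286
org 216 111
org 237 139
red [(262.7, 201.1, 83.0)] [(277.8, 184.7, 75.5)]
(array([ 0.51159187, -0.0330443 ,  0.14131646]), np.float64(0.0003643869254968666))
tip [(273.1, 220.8, 15.5)] []
[ 0.46563579 -0.06095026  0.135     ]
```

View pics/d3.png

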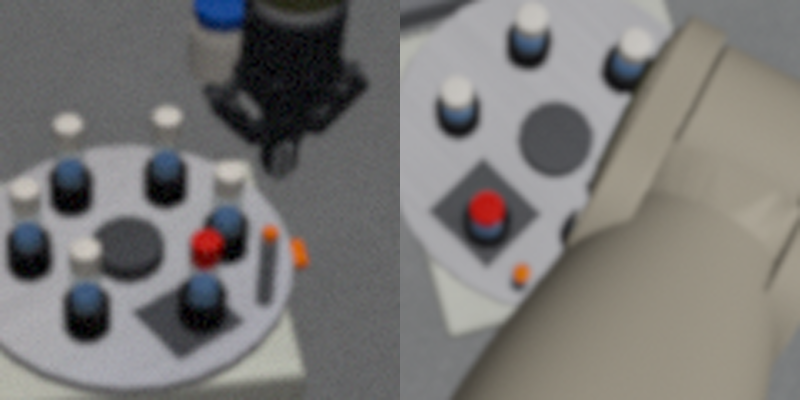

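Request:
step_arm:
  series:
    - [[-0.8,-0.5,0],0,255]
    - [[-1.5,-1.5,2],0,255]
    - [[-1.5,-3,6],0,255]
    - [[-2,-7,11],0,255]
    - [[-2,-12,13],0,255]

```text
clock: 18.85
tcp_pos: [0.4533, -0.2577, 0.2343]
orientation: [0.008, 0.534, 0.845, 0.005]
wrist_force: [0.4, -0.3, -0.5]
finger_gap: -0.0003
```

Request:
step_arm:
  series:
    - [[-2,-5,0],0,255]
    - [[-4,-9,0],0,255]
    - [[-4,-9,0],0,255]
    - [[-4,-9,0],0,255]

```text
clock: 19.35
tcp_pos: [0.4127, -0.3474, 0.2341]
orientation: [0.008, 0.535, 0.845, 0.005]
wrist_force: [-1.0, -0.0, -0.3]
finger_gap: -0.0004
```

```bash
python3 meas.py e1.png; python3 - <<'E'
from h import *
cam('top','topf.png');cam('side','sidef.png')
E
```

```text
19.35 [ 0.41272677 -0.34735128  0.23408117] -0.0004482811602752186 [-0.99 -0.03 -0.32] yaw 25.368086440442863
org 216 111
org 237 139
red [(262.8, 201.2, 84.0)] [(277.9, 184.5, 74.0)]
(array([ 0.51134001, -0.03330493,  0.14180021]), np.float64(0.00024105693007694056))
tip [(273.0, 220.6, 15.5)] []
[ 0.46611078 -0.06068339  0.135     ]
```

View pics/e1.png

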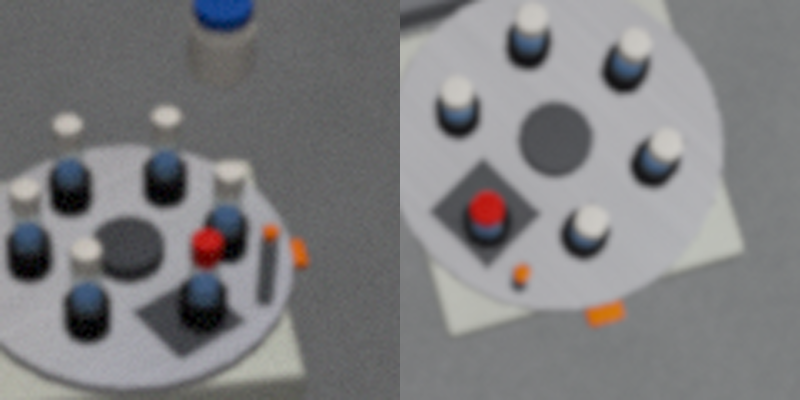

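View pics/topf.png

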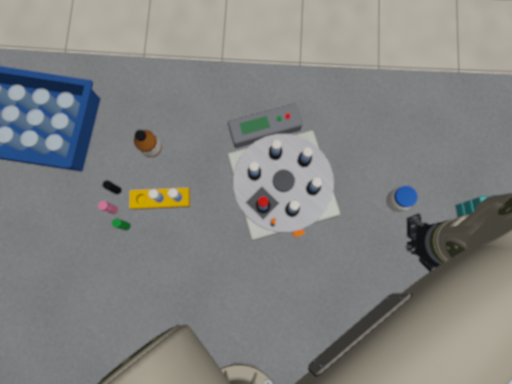

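The red vial, at (262,202), stands in the cup. The wheel is at rest with the post at (273,221), one click on. The spares, bottle (147,140) and jar (404,198) haven't moved, and the arm is clear of everything. Handing in now.

```bash
python3 -c "
from h import *
print(env.hand_in());print(env.get_state()['clock'])"
```

```text
the job is handed in; nothing more can be done
None
the job is handed in; nothing more can be done
```

The red-capped vial is home in the empty cup, the wheel is one click clockwise, and the job was handed in at about 19.5 s of the 61 s allowed. The hand-in gives no verdict, so the outcome rests on the checks below.

**What I did**
- **Vial:** I took it from the rack's end well and felt for the cup's mouth. The first try touched the rim at about 5 N; shifting 1.5 mm let it drop in. The clip took about 2–3 N, and it stopped on the floor at about 9 N, slightly above the 3–8 N you gave.
- **Wheel:** I pushed the post along its circle with shut fingers, at up to about 9.5 N, until the wheel swung into the next click by itself. Then I backed the arm away.

**Last checks**
- **Vial:** the red cap's centre is at z = 0.142, which puts the vial's top at 0.149 m, as expected when home. It looks upright and is about 11 mm sideways from the pocket point (limit 16.5 mm).
- **Wheel:** the post is within about 2 mm of where one click should put it.
- **Everything else:** in the last top picture the spares, bottle and jar looked unmoved by eye. The wrist force was about 1 N, which is noise level.

**What disagreed**
- **Fingertips:** the visible tips ended about 20 mm above the stated tool point. My first pass at the post therefore met nothing, and I redid it lower.
- **Grip opening:** it read 22 mm on the 24 mm vial, with no visible effect.

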